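Set a glue block under the sprung jig lever

TASK

The small wooden block in the gluing jig has fresh glue under it. First press the nozzle cap of the activator spray can beside the jig all the way down and let it spring back up. Then push the jig's spring-loaded lever down with the fingers on its black paddle until the lever is level, its pointer between the two raised bars of the gauge plate (never forced down past the lower bar), and keep it there for at least three seconds while the glue grips: the program finishes while still holding the lever down. Leave the glue bottle standing.

Things in the scene. Friction and masses are not known exactly. Their poses are not given: they have to be found in the camera images.
- glue_jig: Gluing jig fixed to the table: a plywood board 200 x 110 x 20 mm, spanning x -85 to 115 mm, y +-55 mm of its frame. Origin on the table under the centre of the block's nest; x runs from the lever's paddle towards its hinge (away from the robot at yaw 0), z up. Two steel hinge cheeks, 86 mm high, stand at x 85 mm.
- gauge_mid (a point): Point midway between the two dark raised horizontal bars (80 and 60 mm above the table) on the upright gauge plate of the jig. The plate is 30 mm wide in the jig's y, faces the paddle end, and its top is 108 mm above the table. The lever's thin side pointer moves up and down in front of it.
- press_lever (a joint): Angle (rad) of the sprung lever: 0 = raised at rest (0.2 above level), grows as the paddle is pressed down; 0.20 = level, pointer midway between the bars; 0.15 to 0.25 = pointer between the bars; 0.34 = lower stop. It springs back to 0 when let go. Push needed on the paddle: about 3 N at the start, 6 N where the foot meets the block (0.1), 12 N when level.
- lever_hinge (a point): Axis of the lever's hinge, 70 mm above the table, 85 mm beyond the nest; the axis lies along the jig's y.
- paddle_top (a point): Middle of the top face of the black paddle at the lever's free end, 46 x 36 x 20 mm, 210 mm from the hinge (12 mm above the lever's centre line). It is about 123 mm above the table with the lever at rest and 82 mm with the lever level. The paddle overhangs the front of the board: nothing is under it.
- press_foot: Sprung steel foot with a 20 mm rubber tip that passes through the lever 85 mm from the hinge; origin on the lever's centre line. It rests on the block when the lever is pressed beyond about 0.1 rad and then bears on it by its own spring (about 9 N when level).
- glue_block: Loose pale wooden block 30 x 55 x 18 mm lying in the nest on the jig's panel, its underside 28 mm above the table, kept by low metal lips; origin at the centre of its underside.
- nest (a point): Centre of the nest on top of the panel, 28 mm above the table.
- activator_can: Slim bare-metal aerosol can, 50 mm across, fixed in a 70 x 70 x 34 mm wooden holder at the jig's left (+y) side; origin on the table under its axis. It cannot move.
- spray_cap (a joint): Travel (m) of the can's white sprung nozzle cap (23 mm across, 16 mm high): 0 = up, grows as it is pressed, 0.006 = fully down. It takes 1.4 N to start and 5 N to reach the bottom.
- spray_cap_top (a point): Centre of the nozzle cap's top face, 164 mm above the table when up; it moves with the cap.
- glue_bottle: Loose glue bottle with a tapering nozzle, 58 mm across, 190 mm high, standing at the jig's right (-y) side; origin at the centre of its underside. A bystander.
Mind the look-alikes: they are no part of the job. Leave any blue look-alike of the activator_can alone.

How it is judged:
On the way, in this order (a step that is already met when the one before it is completed fails the run):
1. the nozzle cap is pressed right down (over 4.5 of its 6 mm) (value of joint spray_cap above 0.0045 m), for 0.1 s.
2. the nozzle cap has sprung back up (value of joint spray_cap below 0.0012 m), for 0.1 s.
3. the lever is held between the gauge bars by the fingers on its paddle, the foot bearing on the block, for three seconds (value of joint press_lever between 0.15 and 0.25 rad and contact force between the fingers and press_lever above 2 N and horizontal distance between the grasp point and paddle_top below 0.06 m and contact force between press_foot and glue_block above 2 N), for 3 s.
At the end, for the whole second after the job is handed in: The fingers still push the lever (over 2 N) at its paddle (within 60 mm) and keep it between the gauge bars (0.15 to 0.25 rad); the foot bears on the block with over 2 N; the block lies flat in its nest (within 6 mm); the nozzle cap is up; the glue bottle stands (all of step 3 and value of joint spray_cap below 0.0012 m and horizontal distance between glue_block and nest below 0.006 m and height (world z) of glue_block below 0.031 m and angle between glue_block's own z axis and vertical below 0.1 rad and angle between glue_bottle's own z axis and vertical below 0.2 rad); the arm keeps its last pose, push and grip.
It fails at once if the lever is forced down past the lower gauge bar (over 0.29 rad) (value of joint press_lever above 0.29 rad).
It fails at once if the glue bottle is tipped (over 0.35 rad) (angle between glue_bottle's own z axis and vertical above 0.35 rad).
It also fails if it takes over 38 s, if anything falls off the work surface, if the arm or the gripper's body presses on something with over 40 N, if the wrist force passes 120 N, or if a joint passes its speed limit or range.

ROBOT

A 6-joint arm with a two-finger parallel gripper is mounted at the origin on a cart in front of the work surface, level with it; the furniture and walls round the work are solid. World frame = base frame: x ahead of the robot, y to its left, z up, the work surface at z = 0. Lengths are in m, angles in rad, forces in N, time in s.
With the tool pointing down it reaches from about 0.375 to 0.9 m from the base axis. Payload 3.1 kg.
Tool frame: the origin (TCP) lies between the finger pads; the fingertips stand 17 mm ahead of it and the grasp point (between the pads) lies 2 mm behind it; z points along the fingers, y is the line along which they close (so a half turn about z gives the same grasp; the last joint's range is limited). The gripper opens to 85 mm and grips with 20 to 120 N. Pads are 22 mm wide; open, the fingers measure 114 mm over their backs; the gripper's body (76 mm by 85 mm) begins 54 mm behind the grasp point. The pads swing forward as they close: fully open they stand 13 mm farther back than shut.
Start: joints at [-0.178, 0.527, 1.433, -0, 1.181, -0.178], TCP at [0.625, 0, 0.248] pointing down, gripper open.
Joint ranges: [-3.08, 3.08], [-0.75, 2.2], [0.22, 2.44], [-1.43, 4.57], [0, 2.65], [-2.85, 2.85]. Speed limits (rad/s): [2.79, 2.79, 3.14, 3.14, 3.14, 3.14].

INTERFACE

Orientations are given as a unit quaternion [x, y, z, w].
In Python, from station import sense, vision, order gives the robot as it stands.
- The arm moves only by the shell command python3 -m crank 'ROWS' [OPENING] [FORCE]. ROWS is JSON, a list of rows, each an object with "dp": the shift along the world's x, y, z in units of 30 mm (1.0 is 30 mm), a list of three; "angular": the turn, a rotation vector about the world's x, y, z in degrees, a list of three. In form: [{"dp": [dx, dy, dz], "angular": [ax, ay, az]}, ...]. A call has 1 to 20 rows; each row shifts and turns the commanded pose from where the row before left it; what a row does not reach is not made up. A row lasts 1/10 s, in which the tool goes at most 50 mm and 8.59 degrees, less where a joint would pass 70% of its speed; a pose out of reach is approached as far as the arm can. A call is refused whole if a number of a shift passes 1 or a number of a turn 8.59, either way. A call with a gripper value outside its range is refused whole. OPENING is the closure, from 0 (fully open) to 1 (shut), set as the call begins (- or left out, the last holds). The fingers move at their own pace and stop on an object; FORCE is the grip in N (left out, the last holds). Time passes only in rows, so rows that do not move let the fingers close. It gives the time, the measured TCP pose, the force, the opening and the grip force at its end, in the units of the state.
- sense(): the state, without advancing time (a new reading comes with each control period).
- vision.snapshot(name): name is "scene" or "side" or "wrist"; returns a dict with "image" (420x560x3 uint8, blue, green, red), "range_z" (420x560 float32, m along the optical axis (not along the pixel's ray), 0 where there is no reading), "mtx" (3x3 intrinsics, pixels), "pose" (4x4, takes a point from camera to world coordinates); the wrist camera has in their place "mount" (4x4, takes a point from camera to tool coordinates, whose origin is the TCP and whose axes are the flange's). Camera axes: x right, y down, z forward; pixel columns grow to the right and rows downward; lengths in m; the calibration is good to about 2 mm. A picture is of the moment at which its call begins: read the wrist's pose just before it.
- order.sign_off(): hands the job in; it is judged then, once.
The state is a dict: "t": time; "q": joint angles; "qd": joint speeds; "tau": joint torques, N m; "tcp_pos": TCP position; "tool_rot": TCP orientation; "force": force on the tool from outside, world axes, zero at the start; "ft_torque": the same for the moment, N m; "finger_gap": opening from 0.0 (shut) to 1.0 (fully open); "gripper_force": force on a finger pad.
Only numpy, scipy, OpenCV 4.12 (cv2) and the standard library are available. Lean on these libraries where they do the work, as an engineer would, in place of code of your own. Each camera call takes 0.05 s, during which the arm holds its last target. There are 200 camera calls.

## Working session

There is one attempt and no reset: what is moved stays moved. The work goes in short steps, Python scripts to look and compute and a shell command to move; the robot and the scene stay as the last step left them, time stands still between calls to the robot, and variables do not carry over. Pictures are saved under pics/ and viewed, at most 10 in all, crops included, and the job is handed in when it is done.

```bash
mkdir -p pics && cat > h.py <<'E'
import numpy as np, cv2
from station import sense, vision, order
def pts(s):
    h,w=s["range_z"].shape; v,u=np.mgrid[:h,:w]; z=s["range_z"]; K=s["mtx"]
    c=np.stack([(u-K[0,2])/K[0,0]*z,(v-K[1,2])/K[1,1]*z,z,np.ones_like(z)],-1)
    p=(c@np.array(s["pose"]).T)[...,:3]; p[z==0]=np.nan; return p
E
python3 - <<'E'
from h import *
for n in ("scene","side"):
    s=vision.snapshot(n); cv2.imwrite(f"pics/{n}1.png",s["image"]); np.savez(f"{n}1.npz",**s)
    print(n,np.round(s["pose"],2).tolist())
print(sense()["t"],sense()["force"])
E
```

```text
scene [[0.56, -0.34, 0.75, -0.06], [-0.83, -0.24, 0.51, -0.37], [0.01, -0.91, -0.42, 0.46], [0.0, 0.0, 0.0, 1.0]]
side [[0.91, -0.2, 0.36, 0.24], [-0.41, -0.48, 0.77, -0.66], [0.02, -0.85, -0.52, 0.63], [0.0, 0.0, 0.0, 1.0]]
0.1 [ 0.25033652 -0.69896314  0.16167473]
```

View pics/scene1.png

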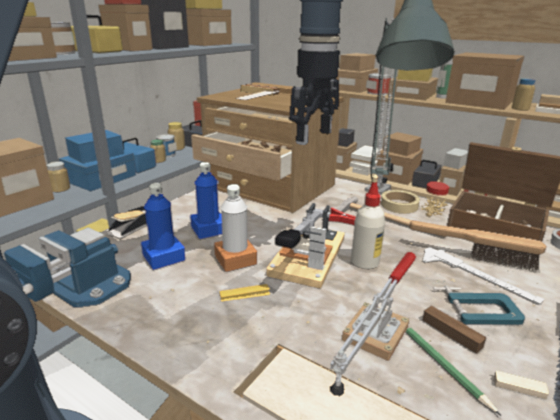

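View pics/side1.png

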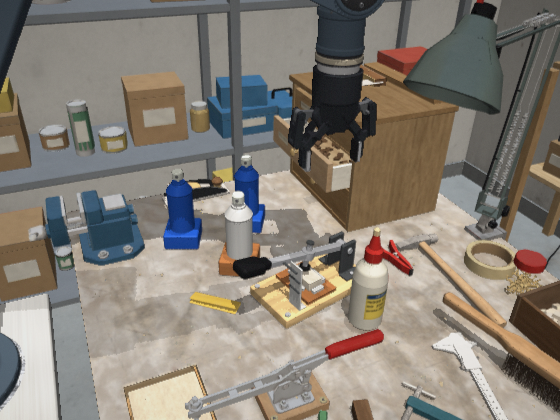

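The scene view shows three cans: blue at (160,225) and (207,200), and bare metal in a wooden holder at (234,225). The bare-metal one, next to the jig, fits the description. The paddle is at scene (288,238) and side (252,266), and the bottle is at scene (368,235).

```bash
python3 - <<'E'
from h import *
box={"scene":dict(can=(212,180,256,272),pad=(270,226,304,250)), "side":dict(can=(215,186,262,275),pad=(230,254,274,280))}
C=[]
for n in ("scene","side"):
    s=dict(np.load(f"{n}1.npz")); p=pts(s); im=s["image"]; hsv=cv2.cvtColor(im,cv2.COLOR_BGR2HSV)
    def sel(b): 
        m=np.zeros(im.shape[:2],bool); m[b[1]:b[3],b[0]:b[2]]=1; return m
    m=sel(box[n]["can"])
    print(n,"can top z",np.nanmax(p[m][:,2]))
    for lo,hi in ((.15,.163),(.162,.17),(.06,.11)):
        k=m&(p[...,2]>lo)&(p[...,2]<hi)&(hsv[...,1]<70); q=p[k]; q=q[np.linalg.norm(q[:,:2]-np.median(q[:,:2],0),axis=1)<.06]
        print(lo,len(q),np.round(q.mean(0),4),np.round(np.ptp(q,axis=0),3))
    m=sel(box[n]["pad"])&(im.max(2)<60)&(p[...,2]>.07)&(p[...,2]<.14)
    q=p[m]; print("pad",len(q),np.round(q.mean(0),4),np.round(q.min(0),3),np.round(q.max(0),3))
    t=q[q[:,2]>np.percentile(q[:,2],90)-.006] ; print(" top",np.round(cv2.minAreaRect(t[:,:2].astype(np.float32)*1000),1) if 0 else [np.round(x,1) for x in cv2.minAreaRect(t[:,:2].astype(np.float32)*1000)], t[:,2].mean())
    # board top z~.02
    k=(p[...,2]>.015)&(p[...,2]<.025)&(hsv[...,0]>10)&(hsv[...,0]<28)&(hsv[...,1]>60)&(p[...,0]>.35)&(p[...,0]<.8)&(abs(p[...,1])<.2)
    lab=cv2.connectedComponentsWithStats(k.astype(np.uint8))
    for i in range(1,lab[0]):
        if lab[2][i,4]>80: 
            q=p[lab[1]==i]; print(" board",lab[2][i],[np.round(x,1) for x in cv2.minAreaRect(q[:,:2].astype(np.float32)*1000)])
    b=(190,170,370,310) if n=="scene" else (190,180,390,330)
    C.append(cv2.resize(im[b[1]:b[3],b[0]:b[2]],None,fx=2.2,fy=2.2,interpolation=cv2.INTER_CUBIC))
h=max(c.shape[0] for c in C); w=min(c.shape[1] for c in C)
cv2.imwrite("pics/crop1.png",np.hstack([np.pad(c,((0,h-c.shape[0]),(0,0),(0,0)))[:, :395] for c in C]))
E
```

```text
scene can top z 0.1655030786363043
0.15 77 [0.4879 0.0915 0.157 ] [0.018 0.021 0.013]
0.162 50 [0.4924 0.0949 0.1641] [0.02  0.021 0.003]
0.06 572 [0.4802 0.0838 0.0851] [0.04  0.041 0.05 ]
pad 334 [ 0.4521 -0.0558  0.1217] [ 0.435 -0.071  0.111] [ 0.496 -0.036  0.129]
 top [array([458.5, -52.8]), array([40.7, 30.5]), np.float64(10.3)] 0.12453568493411576
 board [266 198  38  11 134] [array([755., 145.]), array([45.4, 96.9]), np.float64(31.9)]
 board [ 266  231   78   53 1177] [array([589.5, -18.9]), array([197.6, 109.8]), np.float64(13.3)]
 board [214 248  43  19 190] [array([471.1,  87.9]), array([47.1, 91.8]), np.float64(18.3)]
 board [343 305  24  32 145] [array([ 450. , -188.7]), array([82. , 11.1]), np.float64(1.9)]
side can top z 0.1667099615309055
0.15 96 [0.4912 0.09   0.1575] [0.021 0.023 0.013]
0.162 55 [0.4939 0.0964 0.1637] [0.02  0.022 0.005]
0.06 585 [0.4877 0.0788 0.085 ] [0.049 0.037 0.05 ]
pad 612 [ 0.4613 -0.0547  0.1199] [ 0.435 -0.072  0.104] [ 0.498 -0.031  0.128]
 top [array([458. , -50.9]), array([41.7, 34.2]), np.float64(13.5)] 0.12374680209496364
 board [329 205  41  22 154] [array([753.8, 146. ]), array([44.8, 99.6]), np.float64(32.6)]
 board [ 250  254  102   69 2028] [array([581.6, -21.1]), array([182.1, 112.5]), np.float64(12.9)]
```

View pics/crop1.png

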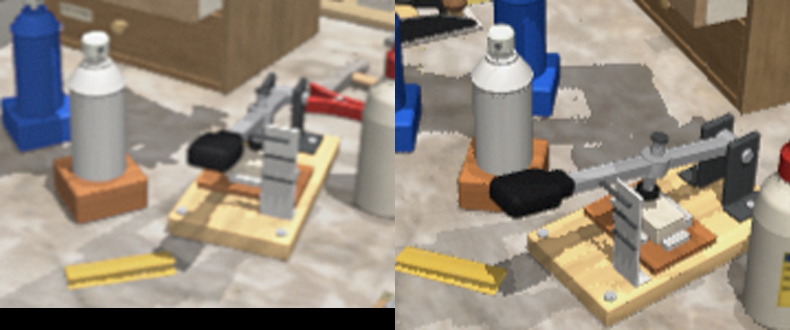

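The crop confirms it: the bare-metal can has a white cap at crop (95,47) and (500,38), stands in a wooden holder beside the jig, and isn't one of the blue ones. Cap top is at about (0.493, 0.096, 0.164). Jig yaw is about 13°, and the paddle top is at about (0.459, -0.050, 0.124), matching the geometry given. I'll move above the cap with the fingers shut.

```bash
python3 -m crank '[{"dp":[-0.55,0.4,-0.1],"angular":[0,0,0]},{"dp":[-0.55,0.4,-0.1],"angular":[0,0,0]},{"dp":[-0.55,0.4,-0.1],"angular":[0,0,0]},{"dp":[-0.55,0.4,-0.1],"angular":[0,0,0]},{"dp":[-0.55,0.4,-0.1],"angular":[0,0,0]},{"dp":[-0.55,0.4,-0.1],"angular":[0,0,0]},{"dp":[-0.55,0.4,-0.1],"angular":[0,0,0]},{"dp":[-0.55,0.4,-0.1],"angular":[0,0,0]},{"dp":[0,0,-0.4],"angular":[0,0,0]},{"dp":[0,0,0],"angular":[0,0,0]},{"dp":[0,0,0],"angular":[0,0,0]},{"dp":[0,0,0],"angular":[0,0,0]}]' 1 40; python3 - <<'E'
from h import *
st=sense(); print(st["t"],st["tcp_pos"],st["tool_rot"],st["force"],st["finger_gap"])
A=vision.snapshot("scene"); B=vision.snapshot("side")
r=lambda s,b:cv2.resize(s["image"][b[1]:b[3],b[0]:b[2]],(390,520),interpolation=cv2.INTER_CUBIC)
cv2.imwrite("pics/cap.png",np.hstack([r(A,(190,125,280,245)),r(B,(195,125,285,245))]))
E
```

```text
t: 1.3
tcp_pos: [0.4937, 0.0958, 0.2126]
tool_rot: [0.707, 0.707, 0.0, 0.0]
force: [-0.1, 0.7, 0.5]
finger_gap: -0.003
gripper_force: 0.0
1.3 [0.49369649 0.09579534 0.21263733] [7.07233712e-01 7.06979672e-01 3.00507413e-04 3.60700866e-04] [-0.14942111  0.7421766   0.48756215] -0.0027236749563085776
```

View pics/cap.png

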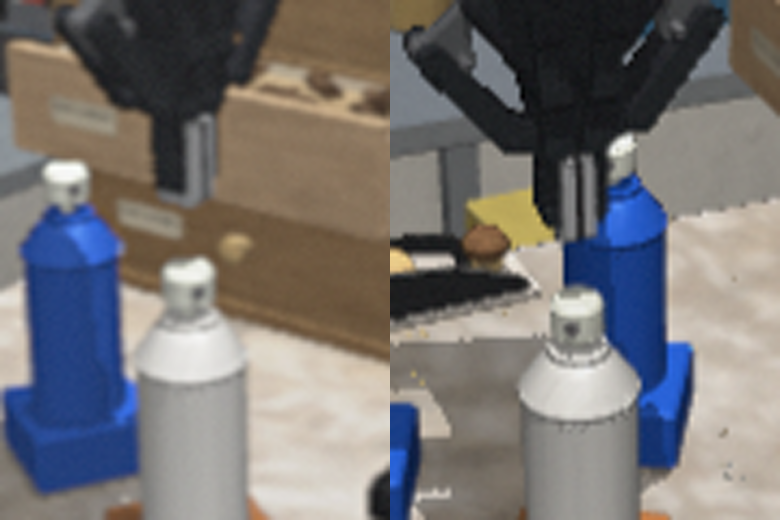

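The shut fingertips sit straight above the white cap in both views, at (185,200) over (190,285) and (575,240) over (575,310). Next I'll press it down.

```bash
python3 -m crank '[{"dp":[0,0,-0.5],"angular":[0,0,0]},{"dp":[0,0,-0.5],"angular":[0,0,0]},{"dp":[0,0,-0.1],"angular":[0,0,0]},{"dp":[0,0,-0.1],"angular":[0,0,0]},{"dp":[0,0,-0.05],"angular":[0,0,0]},{"dp":[0,0,0],"angular":[0,0,0]},{"dp":[0,0,0],"angular":[0,0,0]}]'
```

```text
t: 2.1
tcp_pos: [0.4929, 0.0958, 0.1754]
tool_rot: [0.707, 0.707, -0.0, 0.0]
force: [-2.4, -1.6, 4.8]
finger_gap: 0.001
gripper_force: 2.3
```

```bash
python3 -m crank '[{"dp":[0,0,-0.05],"angular":[0,0,0]},{"dp":[0,0,-0.03],"angular":[0,0,0]},{"dp":[0,0,0],"angular":[0,0,0]},{"dp":[0,0,0],"angular":[0,0,0]}]'; python3 - <<'E'
from h import *
for n in ("scene","side"):
    s=vision.snapshot(n)
    if n=="side": cv2.imwrite("pics/press.png",cv2.resize(s["image"][125:245,195:285],(390,520),interpolation=cv2.INTER_CUBIC))
E
```

```text
t: 2.5
tcp_pos: [0.493, 0.0958, 0.1748]
tool_rot: [0.707, 0.707, 0.0, 0.001]
force: [-5.8, -2.0, 19.9]
finger_gap: 0.004
gripper_force: 9.6
```

View pics/press.png

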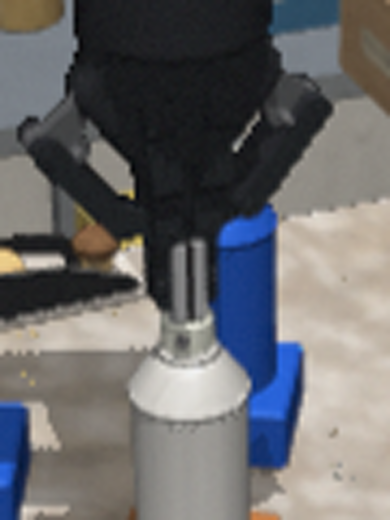

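The picture shows the tips on the cap at (190,320), with the cap sunk into the can's collar. The jump to 20 N says it's bottomed. Releasing and moving above the paddle.

```bash
python3 -m crank '[{"dp":[0,0,0.5],"angular":[0,0,0]},{"dp":[0,0,0.5],"angular":[0,0,0]},{"dp":[0,0,0.5],"angular":[0,0,0]},{"dp":[0,0,0],"angular":[0,0,0]},{"dp":[0,0,0],"angular":[0,0,0]},{"dp":[-0.2,-0.7,0],"angular":[0,0,0]},{"dp":[-0.2,-0.7,0],"angular":[0,0,0]},{"dp":[-0.2,-0.7,0],"angular":[0,0,0]},{"dp":[-0.2,-0.7,0],"angular":[0,0,0]},{"dp":[-0.2,-0.7,0],"angular":[0,0,0]},{"dp":[-0.2,-0.7,0],"angular":[0,0,0]},{"dp":[0,-0.65,0],"angular":[0,0,0]},{"dp":[0,0,-0.8],"angular":[0,0,0]},{"dp":[0,0,-0.8],"angular":[0,0,0]},{"dp":[0,0,-0.5],"angular":[0,0,0]},{"dp":[0,0,0],"angular":[0,0,0]},{"dp":[0,0,0],"angular":[0,0,0]}]'; python3 - <<'E'
from h import *
st=sense(); print(st["t"],st["tcp_pos"],st["force"])
A=vision.snapshot("scene"); B=vision.snapshot("side")
r=lambda s,b:cv2.resize(s["image"][b[1]:b[3],b[0]:b[2]],(395,520),interpolation=cv2.INTER_CUBIC)
cv2.imwrite("pics/pad.png",np.hstack([r(A,(215,165,336,325)),r(B,(210,180,331,340))]))
E
```

```text
t: 4.3
tcp_pos: [0.4567, -0.0493, 0.1538]
tool_rot: [0.707, 0.707, -0.0, -0.001]
force: [0.3, -0.4, -0.0]
finger_gap: 0.002
gripper_force: 0.0
4.3 [ 0.4566976  -0.04932795  0.15380718] [ 0.33914777 -0.40851476 -0.02593689]
```

View pics/pad.png

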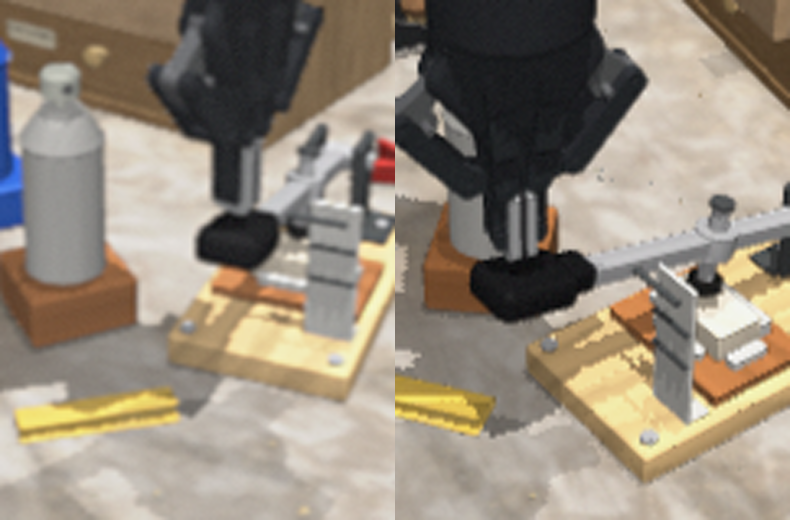

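The tips are over the middle of the paddle, at (240,215) and (520,255), and the cap at (60,80) is back up. Pressing most of the way, then checking.

```bash
python3 -m crank '[{"dp":[0,0,-0.3],"angular":[0,0,0]},{"dp":[0,0,-0.2],"angular":[0,0,0]},{"dp":[0,0,-0.2],"angular":[0,0,0]},{"dp":[0,0,-0.2],"angular":[0,0,0]},{"dp":[0,0,-0.2],"angular":[0,0,0]},{"dp":[0,0,-0.2],"angular":[0,0,0]},{"dp":[0,0,-0.15],"angular":[0,0,0]},{"dp":[0,0,-0.15],"angular":[0,0,0]},{"dp":[0,0,0],"angular":[0,0,0]},{"dp":[0,0,0],"angular":[0,0,0]}]'
```

```text
t: 5.4
tcp_pos: [0.4544, -0.0497, 0.1063]
tool_rot: [0.707, 0.708, -0.002, -0.002]
force: [-7.2, -4.6, 11.1]
finger_gap: 0.001
gripper_force: 5.3
```

```bash
python3 -m crank '[{"dp":[-0.05,-0.02,-0.1],"angular":[0,0,0]},{"dp":[-0.05,-0.01,-0.1],"angular":[0,0,0]},{"dp":[0,0,0],"angular":[0,0,0]},{"dp":[0,0,0],"angular":[0,0,0]}]'; python3 - <<'E'
from h import *
st=sense(); print(st["t"],st["tcp_pos"],st["force"])
A=vision.snapshot("scene"); B=vision.snapshot("side")
for s in(A,B): 
    p=pts(s);m=(p[...,2]>.03)&(p[...,2]<.12)&(s["image"].max(2)<60)&(np.hypot(p[...,0]-.447,p[...,1]+.052)<.03)&(p[...,2]<.095); q=p[m]; print("pad",len(q),np.round(np.percentile(q,[2,50,98],axis=0),3).tolist())
r=lambda s,b:cv2.resize(s["image"][b[1]:b[3],b[0]:b[2]],(395,520),interpolation=cv2.INTER_CUBIC)
cv2.imwrite("pics/lev.png",np.hstack([r(A,(260,200,342,308)),r(B,(240,210,331,330))]))
E
```

```text
t: 5.8
tcp_pos: [0.4538, -0.05, 0.1008]
tool_rot: [0.707, 0.707, 0.0, -0.0]
force: [-2.0, 1.2, 12.6]
finger_gap: -0.0
gripper_force: 5.9
5.8 [ 0.45380249 -0.0499668   0.10082808] [-1.99467112  1.15450053 12.58224582]
pad 260 [[0.431, -0.07, 0.071], [0.439, -0.06, 0.081], [0.472, -0.042, 0.085]]
pad 433 [[0.432, -0.071, 0.069], [0.448, -0.062, 0.082], [0.475, -0.041, 0.093]]
```

View pics/lev.png

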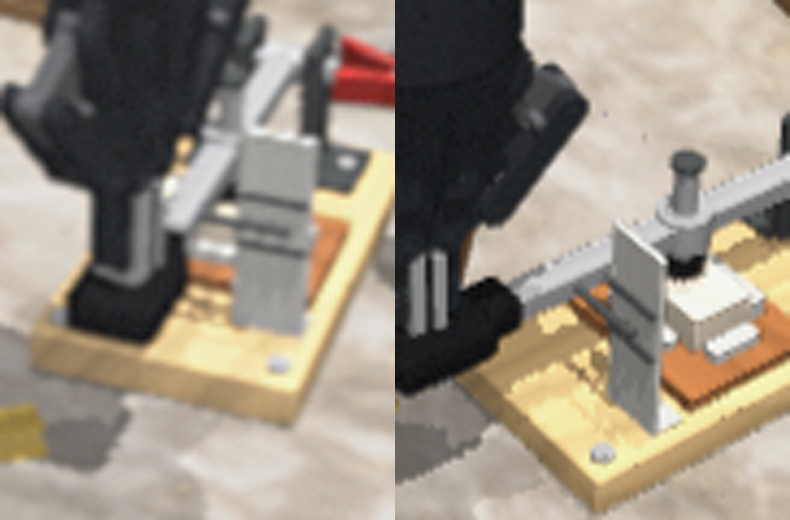

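The foot bears on the block (690,265), and the pointer (270,228) lies between the bars at (270,200) and (270,245). Push is 12.6 N and the paddle top about 82 mm, so the lever is level. Holding for the glue.

```bash
R='' ; python3 -m crank '[{"dp":[0,0,0],"angular":[0,0,0]},{"dp":[0,0,0],"angular":[0,0,0]},{"dp":[0,0,0],"angular":[0,0,0]},{"dp":[0,0,0],"angular":[0,0,0]},{"dp":[0,0,0],"angular":[0,0,0]},{"dp":[0,0,0],"angular":[0,0,0]},{"dp":[0,0,0],"angular":[0,0,0]},{"dp":[0,0,0],"angular":[0,0,0]},{"dp":[0,0,0],"angular":[0,0,0]},{"dp":[0,0,0],"angular":[0,0,0]},{"dp":[0,0,0],"angular":[0,0,0]},{"dp":[0,0,0],"angular":[0,0,0]},{"dp":[0,0,0],"angular":[0,0,0]},{"dp":[0,0,0],"angular":[0,0,0]},{"dp":[0,0,0],"angular":[0,0,0]},{"dp":[0,0,0],"angular":[0,0,0]},{"dp":[0,0,0],"angular":[0,0,0]},{"dp":[0,0,0],"angular":[0,0,0]},{"dp":[0,0,0],"angular":[0,0,0]},{"dp":[0,0,0],"angular":[0,0,0]}]'
python3 -m crank '[{"dp":[0,0,0],"angular":[0,0,0]},{"dp":[0,0,0],"angular":[0,0,0]},{"dp":[0,0,0],"angular":[0,0,0]},{"dp":[0,0,0],"angular":[0,0,0]},{"dp":[0,0,0],"angular":[0,0,0]},{"dp":[0,0,0],"angular":[0,0,0]},{"dp":[0,0,0],"angular":[0,0,0]},{"dp":[0,0,0],"angular":[0,0,0]},{"dp":[0,0,0],"angular":[0,0,0]},{"dp":[0,0,0],"angular":[0,0,0]},{"dp":[0,0,0],"angular":[0,0,0]},{"dp":[0,0,0],"angular":[0,0,0]},{"dp":[0,0,0],"angular":[0,0,0]},{"dp":[0,0,0],"angular":[0,0,0]},{"dp":[0,0,0],"angular":[0,0,0]},{"dp":[0,0,0],"angular":[0,0,0]},{"dp":[0,0,0],"angular":[0,0,0]},{"dp":[0,0,0],"angular":[0,0,0]},{"dp":[0,0,0],"angular":[0,0,0]},{"dp":[0,0,0],"angular":[0,0,0]}]'
python3 - <<'E'
from h import *
s=vision.snapshot("scene"); cv2.imwrite("pics/end.png",cv2.resize(s["image"][160:320,200:400],(800,600)[:2] if 0 else (750,600),interpolation=cv2.INTER_CUBIC))
E
```

```text
t: 7.9
tcp_pos: [0.4538, -0.05, 0.1009]
tool_rot: [0.707, 0.707, 0.0, -0.0]
force: [-2.2, 1.5, 12.4]
finger_gap: 0.002
gripper_force: 5.9
t: 9.9
tcp_pos: [0.4538, -0.05, 0.1009]
tool_rot: [0.707, 0.707, 0.0, -0.0]
force: [-2.9, 1.5, 11.0]
finger_gap: 0.001
gripper_force: 5.9
```

View pics/end.png

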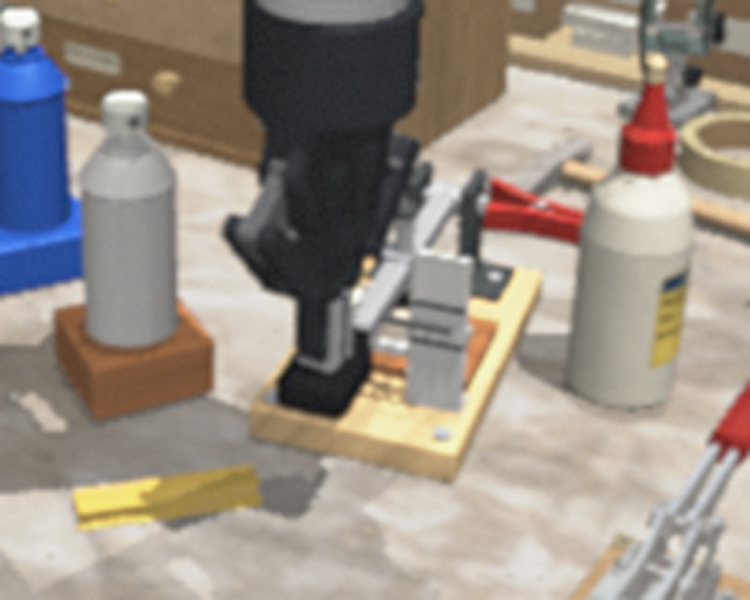

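After a 4 s hold the pointer (430,328) is still between the bars, the cap is up at (125,110) and the bottle stands at (635,290). Handing in.

```bash
python3 -c "from station import order; print(order.sign_off())"
```

```text
the job is handed in; nothing more can be done
None
```

I pressed the activator cap right down and it sprang back up; the lever was then held level for 4 s at about 12 N and was still held when I handed the job in at about 10 s, with the glue bottle standing (sign-off returned no verdict).

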